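# Slide the tube carrier out through the bench clutter and load it in the transport tray

### The job

Take the white blood-tube carrier by its teal pull tab and slide it over the steel top, without lifting it and without touching the tip box, the vial rack or the jar bin, until it stands straight inside the teal parking outline beside the lilac tray, its tab end the farther from where it started; let go of it there. Then take it by the two long sides of its white tube block (never lift it by the tab), lift it level and set it down gently flat on the tray floor. Keep it upright, and leave the loose bottle, cup and black-capped jar where they are.

Things in the scene. Friction and masses are not known exactly. Their poses are not given: they have to be found in the camera images.
- rack: The tube carrier (about 0.47 kg, loose): a white base plate 54 mm (its x) by 157 mm (its y) and 6 mm thick, carrying the white tube block and the teal pull tab. Origin: on the underside, below the centre of the tube block; the plate runs from y = -55 mm to y = +102 mm. y points from the block to the tab, z up. It starts on the table at the -y side of the bench with its y axis roughly along world +y (within 0.3 rad).
- tube_block: The carrier's tube block, fixed on its base plate: a white box 54 (x) by 110 (y) by 50 mm with ten purple- and sand-capped tubes standing out of its top; cap tops 82 mm above the carrier's underside, flat box sides from 6 to 56 mm above it. Origin: underside centre of the block, 6 mm above the carrier's origin. Same axes as the carrier.
- pull_tab: The carrier's teal pull tab, fixed upright on the base plate: 40 (x) by 10 (y) by 74 mm tall, its top 80 mm above the carrier's underside. Origin: centre of its foot, at x = 0, y = +93 mm, z = +6 mm in the carrier's frame. Pinch it across its 10 mm thickness (along the carrier's y); 33 mm are free between it and the tube block. Same axes as the carrier.
- mark: Flat teal outline with a pale inside, painted on the table (no height): 82 mm (x) by 184 mm (y) outside, its sides parallel to the tray's. Origin: where the carrier's origin should come; the outline's centre is 23.5 mm to +y of it. The carrier's y axis should point along its y. It lies 170 mm to the tray's -x side, on bare table.
- tray: Fixed lilac open tray, 150 mm (x) by 208 mm (y), 28 mm high, walls and floor 5 mm thick (floor top 5 mm above the table). Origin: centre of the underside. The carrier goes in with its long side along the tray's y, its origin at about y = -23 mm in the tray's frame so that it is centred.
- tip_box: Fixed obstacle, blue pipette-tip box, 100 mm (x) by 84 mm (y), 68 mm high. Origin: centre of the underside.
- vial_rack: Fixed obstacle, white vial rack with twelve purple- and sand-capped tubes, 100 mm (x) by 84 mm (y), 80 mm high. Origin: centre of the underside.
- jar_bin: Fixed obstacle, small lilac bin with two amber jars, 100 mm (x) by 84 mm (y), 78 mm high. Origin: centre of the underside. The three obstacles trade places from run to run: two face each other across x as a gate in front of the carrier, the third stands after it on the far side, before the tray, so that the way goes through the gate and then on the robot's side of the third.
- bottle: Loose white bottle, blue cap, 56 mm across, 120 mm tall; leave alone. Origin: underside centre.
- pot: Loose white cup, 70 mm across, 70 mm tall; leave alone. Origin: underside centre.
- flask: Loose amber jar, black cap, 60 mm across, 90 mm tall; leave alone. Origin: underside centre.
There are look-alikes about, which are no part of the job. What is shaped like the rack but green is not meant.

How it is judged:
On the way, in this order (a step that is already met when the one before it is completed fails the run):
1. the carrier stands inside the parking outline, let go and still (horizontal distance between rack and mark below 0.018 m and angle between the y axis of rack and the y axis of mark, either way round below 0.15 rad and y of pull_tab in the frame of mark above 0.05 m and height (world z) of rack below 0.006 m and linear speed of rack below 0.02 m/s and contact force between the fingers and rack below 0.1 N), for 0.2 s.
2. the carrier is lifted by the sides of its tube block (contact force between the fingers and tube_block above 1 N and height (world z) of rack above 0.03 m), for 0.1 s.
At the end, for the whole second after the job is handed in: The carrier stands flat on the tray's floor (its underside 2 to 9 mm above the tray's underside, tilt below 0.05 rad), between the walls (its origin within 50 mm of the tray's centre across x and 55 mm along y), at rest and released (z of rack in the frame of tray between 0.002 and 0.009 m and x of rack in the frame of tray between -0.05 and 0.05 m and y of tube_block in the frame of tray between -0.055 and 0.055 m and angle between rack's own z axis and vertical below 0.05 rad and linear speed of rack below 0.02 m/s and contact force between the fingers and rack below 0.1 N); the robot touches nothing.
It fails at once if the tip box, the vial rack or the jar bin is touched (more than 1 N) (contact force between any of tip_box, vial_rack, jar_bin and anything else above 1 N).
It fails at once if the bottle, the cup or the amber jar is moved by more than 20 mm (distance of any of bottle, pot, flask from where it was at the start of the episode above 0.02 m).
It fails at once if on the way, more than 120 mm from the outline and 200 mm from the tray, the carrier is lifted or its tube block is handled ((height (world z) of rack above 0.012 m or contact force between the fingers and tube_block above 2 N) and horizontal distance between rack and mark above 0.12 m and horizontal distance between rack and tray above 0.2 m).
It fails at once if the carrier is lifted by its pull tab (height (world z) of rack above 0.015 m and contact force between the fingers and pull_tab above 1 N).
It fails at once if the carrier is tipped by more than 0.2 rad, or dropped or shoved (faster than 0.4 m/s with no finger on it) (angle between rack's own z axis and vertical above 0.2 rad or (contact force between the fingers and rack below 0.1 N and linear speed of rack above 0.4 m/s)).
It also fails if it takes over 66 s, if anything falls off the work surface, if the arm or the gripper's body presses on something with over 40 N, if the wrist force passes 120 N, or if a joint passes its speed limit or range.

### The arm

A 6-joint arm with a two-finger parallel gripper is mounted at the origin on the work surface. World frame = base frame: x ahead of the robot, y to its left, z up, the work surface at z = 0. Lengths are in m, angles in rad, forces in N, time in s.
With the tool pointing down it reaches from about 0.25 to 0.775 m from the base axis. Payload 4 kg.
Tool frame: the origin (TCP) lies at the very end of the fingers, on their centre line; the grasp point (between the pads) lies 19 mm behind it (robot.hold_point_z is the distance from the TCP to the grasp point, in m); z points along the fingers, y is the line along which they close (so a half turn about z gives the same grasp; the last joint's range is limited). The gripper opens to 94 mm and grips with 3 to 60 N. Pads are 16 mm wide; open, the fingers measure 119 mm over their backs; the gripper's body (75 mm by 177 mm) begins 78 mm behind the grasp point.
Start: joints at [1.092, 0.087, 1.371, -0, 1.684, -0.103], TCP at [0.202, 0.512, 0.171] pointing down, gripper open.
Joint ranges: [-3.1, 3.1], [-0.76, 2.03], [0.27, 2.55], [-1.08, 4.22], [0.17, 2.65], [-2.57, 2.57]. Speed limits (rad/s): [2.79, 2.79, 3.14, 3.14, 3.14, 3.14].

### API

Orientations are given as [roll, pitch, yaw] about the fixed x, y, z axes, in that order (R = Rz(yaw) Ry(pitch) Rx(roll)).
In Python, from bench import robot gives the robot as it stands.
- The arm moves only by the tool carry_out, never from a script. Its argument "steps" is a list of rows, each a list of 3 entries, a list of its own where there are three numbers: the shift along the tool's x, y, z in m, then the turn about the tool's z in units of 10 degrees (1.0 is 10 degrees), then the closure, from -1 (fully open) to 1 (shut). In form: [[[tx, ty, tz], roll, jaw], ...]. A call has 1 to 10 rows; each row is the pose to reach, as a shift and turn from the pose commanded when the call began, along the tool's axes at that moment; what a row does not reach only later rows make up. A row lasts 1/8 s, in which the tool goes at most 62.5 mm and 10.7 degrees, less where a joint would pass 70% of its speed; a pose out of reach is approached as far as the arm can. A call with a gripper value outside its range is refused whole. The fingers move at their own pace and stop on an object; the grip force is fixed at half the most. Time passes only in rows, so rows that repeat a pose let the fingers close. It gives the time, the measured TCP pose, the force, the opening and the grip force at its end, in the units of the state.
- robot.get_obs(): the state, without advancing time (a new reading comes with each control period).
- robot.snapshot(name): name is "scene" or "top" or "wrist"; returns a dict with "image" (384x512x3 uint8, red, green, blue), "z_map" (384x512 float32, m along the optical axis (not along the pixel's ray), 0 where there is no reading), "mtx" (3x3 intrinsics, pixels), "R" (3x3) and "t" (3): a world point X has camera coordinates R X + t. Camera axes: x right, y down, z forward; pixel columns grow to the right and rows downward; lengths in m; the calibration is good to about 2 mm. A picture is of the moment at which its call begins.
- robot.close_job(): hands the job in; it is judged then, once.
The state is a dict: "time": time; "joint_positions": joint angles; "qvel": joint speeds; "joint_torque": joint torques, N m; "tool_pos": TCP position; "ee_rot": TCP orientation; "wrist_force": force on the tool from outside, world axes, zero at the start; "wrist_torque": the same for the moment, N m; "width": finger opening in m; "finger_force": force on a finger pad.
Only numpy, scipy, OpenCV 4.12 (cv2) and the standard library are available. Lean on these libraries where they do the work, as an engineer would, in place of code of your own. Each camera call takes 0.05 s, during which the arm holds its last target. There are 200 camera calls.

## Working session

There is one attempt and no reset: what is moved stays moved. The work goes in short steps, Python scripts to look and compute and a tool call to move; the robot and the scene stay as the last step left them, time stands still between calls to the robot, and variables do not carry over. Pictures are saved under pics/ and viewed, at most 10 in all, crops included, and the job is handed in when it is done.

Besides the shell and the picture viewer there is one more tool, called after "Emit:" by a JSON object that holds its "op" and its "data", one argument or row to a line. carry_out: Moves the arm, as the interface text tells. Its arguments: {"type":"object","properties":{"steps":{"type":"array","items":{"type":"array"}}},"required":["steps"]}

```bash
mkdir -p pics; ls
python3 - <<'E'
from bench import robot
import cv2,numpy as np,pickle
d={n:robot.snapshot(n) for n in("scene","top")}
pickle.dump(d,open('s0.pkl','wb'))
for n in d: cv2.imwrite(f'pics/{n}0.png',cv2.cvtColor(d[n]["image"],cv2.COLOR_RGB2BGR)); print(n,d[n]["mtx"],d[n]["R"],d[n]["t"])
o=robot.get_obs();print(o["time"],o["tool_pos"],o["ee_rot"],robot.hold_point_z)
E
```

```text
pics
scene [[447.01507749   0.         264.17787285]
 [  0.         447.01507749 188.12367712]
 [  0.           0.           1.        ]] [[ 0.46912758  0.88310964  0.00605541]
 [ 0.69648445 -0.36575493 -0.61735949]
 [-0.54298132  0.29383787 -0.78665786]] [-0.2146699  -0.3679805   1.73279667]
top [[450.91840123   0.         252.0384928 ]
 [  0.         450.91840123 187.17259358]
 [  0.           0.           1.        ]] [[ 0.01657554 -0.99984614 -0.00573921]
 [-0.98702774 -0.01544574 -0.15980507]
 [ 0.15969184  0.00831362 -0.98713191]] [-0.06682882  0.52914324  1.02068625]
0.1 [0.20162518 0.5111241  0.17022394] [-3.13963623e+00 -1.73956735e-04  2.76575775e+00] 0.0188
```

View pics/top0.png

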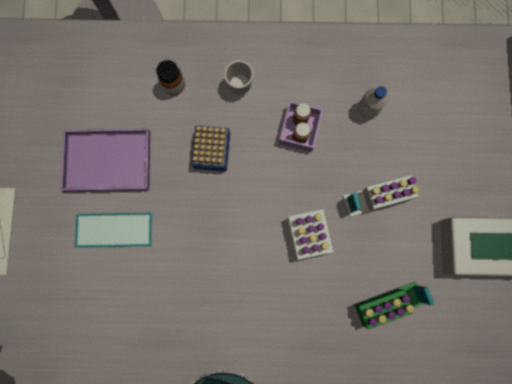

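View pics/scene0.png

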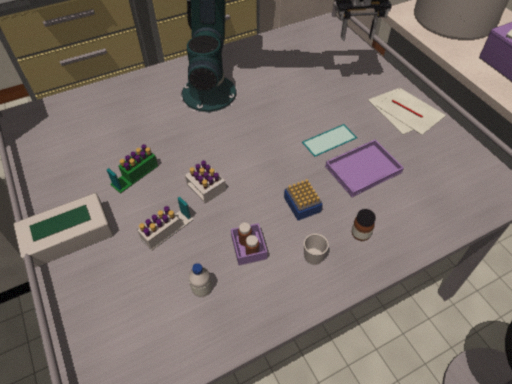

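The top view shows three possible matches:
- **(392,192):** white block with a teal tab at (353,204).
- **(395,305):** the same shape in green, which is excluded.
- **(310,235):** white rack with no tab, so this is the vial rack.

The first fits. I'll measure it and confirm it in a crop.

```bash
cat > h.py <<'E'
import numpy as np,cv2
def pts(s):
    z=s["z_map"];v,u=np.mgrid[:z.shape[0],:z.shape[1]]
    r=np.stack([u,v,np.ones_like(u)],-1)@np.linalg.inv(s["mtx"]).T
    P=(r*z[...,None]-s["t"])@s["R"]; P[z==0]=np.nan; return P
def ray(s,uv,h):
    uv=np.atleast_2d(uv).astype(float);r=np.c_[uv,np.ones(len(uv))]@np.linalg.inv(s["mtx"]).T@s["R"]
    c=-s["R"].T@s["t"]; return c+r*((h-c[2])/r[:,2])[:,None]
def rect(xy):
    r=cv2.minAreaRect(np.float32(xy)*1000); return np.round(np.array(r[0])/1000,4),np.round(np.array(r[1])/1000,4),round(r[2],1)
def blobs(m,a=15):
    n,l,st,c=cv2.connectedComponentsWithStats(m.astype(np.uint8))
    return [(l==i) for i in range(1,n) if st[i,4]>=a]
E
python3 - <<'E'
import pickle,cv2,numpy as np
from h import *
d=pickle.load(open('s0.pkl','rb'))
for n in("top",):
    s=d[n];P=pts(s);H=cv2.cvtColor(s["image"],cv2.COLOR_RGB2HSV)
    print(n,"table z",np.nanmedian(P[250:350,150:300,2]))
    reg=np.isfinite(P[...,2])&(P[...,0]>.05)&(P[...,0]<.85)
    print("things")
    for b in blobs(reg&(P[...,2]>.012)&(P[...,2]<.3),40):
        v,u=np.nonzero(b);print((int(u.mean()),int(v.mean())),b.sum(),"zmax %.3f"%P[b][:,2].max(),rect(P[b][:,:2]))
    print("teal")
    for b in blobs((H[...,0]>75)&(H[...,0]<100)&(H[...,1]>90),15):
        v,u=np.nonzero(b);q=P[b];zt=np.nanpercentile(q[:,2],90);t=q[q[:,2]>zt-.006]
        print((int(u.mean()),int(v.mean())),b.sum(),"z %.3f"%zt,rect(t[:,:2]),t[:,:2].mean(0).round(4))
    # mark and tray by rays on z=0 / z=.028
    for name,m,h in(("mark",(H[...,0]>75)&(H[...,0]<100)&(H[...,1]>25),0),("tray",(H[...,0]>125)&(H[...,0]<160)&(H[...,1]>60),.028)):
        m=m.copy(); m[:,180:]=0
        b=max(blobs(m,50),key=lambda b:b.sum());v,u=np.nonzero(b);print(name,rect(ray(s,np.c_[u,v],h)[:,:2]))
a=cv2.resize(d["top"]["image"][120:340,270:450],None,fx=3,fy=2.7,interpolation=cv2.INTER_CUBIC)[:, :, ::-1]
cv2.imwrite('pics/crop.png',a)
E
```

```text
top table z -0.0003328860022870806
things
(170, 77) 726 zmax 0.095 (array([0.7953, 0.1434]), array([0.0559, 0.0569]), 74.9)
(238, 75) 580 zmax 0.075 (array([ 0.7996, -0.0228]), array([0.0689, 0.0672]), 1.9)
(373, 102) 675 zmax 0.123 (array([ 0.7363, -0.344 ]), array([0.0562, 0.047 ]), 56.4)
(301, 125) 1016 zmax 0.083 (array([ 0.686 , -0.1751]), array([0.0839, 0.1018]), 76.3)
(210, 148) 1539 zmax 0.074 (array([0.6261, 0.0428]), array([0.0843, 0.1006]), 86.0)
(103, 158) 1023 zmax 0.033 (array([0.5963, 0.2994]), array([0.1512, 0.2096]), 1.8)
(391, 192) 1257 zmax 0.088 (array([ 0.5229, -0.3849]), array([0.0543, 0.1111]), 16.3)
(353, 202) 194 zmax 0.084 (array([ 0.4961, -0.2955]), array([0.0391, 0.0107]), 15.8)
(310, 234) 1614 zmax 0.085 (array([ 0.4219, -0.1954]), array([0.1   , 0.0843]), 12.6)
(477, 246) 3960 zmax 0.077 (array([ 0.4002, -0.5776]), array([0.14  , 0.1301]), 89.5)
(423, 295) 266 zmax 0.084 (array([ 0.2895, -0.4488]), array([0.0399, 0.0115]), 18.8)
(384, 308) 1458 zmax 0.088 (array([ 0.2573, -0.3618]), array([0.055 , 0.1104]), 20.4)
(223, 379) 211 zmax 0.149 (array([ 0.1018, -0.0016]), array([0.0347, 0.1088]), 1.1)
teal
(353, 201) 152 z 0.081 (array([ 0.4973, -0.2953]), array([0.0365, 0.0097]), 15.2) [ 0.4968 -0.295 ]
(113, 229) 299 z 0.004 (array([0.4278, 0.2765]), array([0.0797, 0.1822]), 1.8) [0.4275 0.276 ]
(422, 294) 232 z 0.080 (array([ 0.2904, -0.4479]), array([0.0367, 0.0084]), 22.6) [ 0.2896 -0.4478]
(212, 380) 63 z 0.015 (array([0.0895, 0.022 ]), array([0.0525, 0.012 ]), 90.0) [0.089  0.0244]
mark (array([0.4277, 0.2772]), array([0.0836, 0.1863]), 1.9)Traceback (most recent call last):
  File "<stdin>", line 18, in <module>
ValueError: max() iterable argument is empty
```

```bash
cat >> h.py <<'E'
def plan(tg):
    "world targets (x,y,z,yaw_deg) -> tool-frame shift, turn/10deg from the present pose"
    from bench import robot
    from scipy.spatial.transform import Rotation as Ro
    o=robot.get_obs();p=o["tool_pos"];R=Ro.from_euler('xyz',o["ee_rot"]);y0=np.degrees(o["ee_rot"][2])
    print("now",round(o["time"],2),p.round(4),round(y0,2),"w",round(o["width"],4))
    for t in tg:
        print(t,"->",(R.inv().apply(np.array(t[:3])-p)).round(4).tolist(),round(((y0-t[3]+180)%360-180)/10,3))
E
python3 - <<'E'
import pickle,cv2
from h import *
d=pickle.load(open('s0.pkl','rb'))
cv2.imwrite('pics/crop.png',cv2.resize(d["top"]["image"][120:340,270:450],None,fx=2.7,fy=2.7,interpolation=cv2.INTER_CUBIC)[:,:,::-1])
plan([(.4965,-.2955,.15,16.4)])
E
```

```text
now 0.1 [0.2016 0.5111 0.1702] 158.47 w 0.0941
(0.4965, -0.2955, 0.15, 16.4) -> [-0.5704, -0.642, 0.0214] 14.207
```

View pics/crop.png

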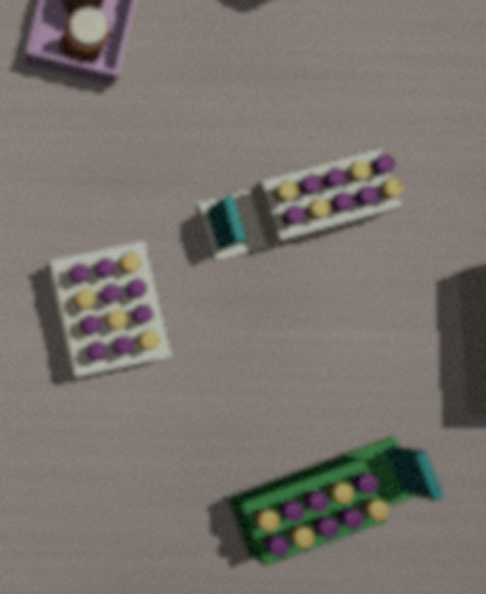

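The crop confirms the target: white base with a teal tab at crop (228,225) and the tube block at (335,195). The green look-alike is at (305,500) and the vial rack, which has no tab, is at (110,310).

Emit:
{"op": "carry_out", "data": {
  "steps": [
    [[-0.04, -0.046, 0], 1, 0.36],
    [[-0.08, -0.092, 0.0], 2, 0.36],
    [[-0.12, -0.138, 0], 3, 0.36],
    [[-0.16, -0.184, 0], 4, 0.36],
    [[-0.2, -0.23, 0], 5, 0.36],
    [[-0.24, -0.276, 0], 6, 0.36],
    [[-0.28, -0.322, 0], 7, 0.36],
    [[-0.32, -0.368, 0], 8, 0.36],
    [[-0.36, -0.414, 0], 9, 0.36],
    [[-0.4, -0.46, 0], 10, 0.36]
  ]
}}

```text
time: 1.35
tool_pos: [0.4052, -0.065, 0.171]
ee_rot: [3.142, -0.001, 1.014]
wrist_force: [0.7, -0.1, -0.3]
width: 0.0301
finger_force: 0.0
```

```bash
python3 -c "
from h import *
plan([(.4965,-.2955,.15,16.4)])"
```

```text
now 1.35 [ 0.4052 -0.065   0.171 ] 58.11 w 0.0301
(0.4965, -0.2955, 0.15, 16.4) -> [-0.1475, 0.1993, 0.021] 4.171
```

Emit:
{"op": "carry_out", "data": {
  "steps": [
    [[-0.03, 0.04, 0], 0.85, 0.36],
    [[-0.06, 0.08, 0.0], 1.7, 0.36],
    [[-0.09, 0.12, 0], 2.5, 0.36],
    [[-0.12, 0.16, 0], 3.4, 0.36],
    [[-0.1475, 0.1993, 0.02], 4.17, 0.36],
    [[-0.1475, 0.1993, 0.02], 4.17, 0.36],
    [[-0.1475, 0.1993, 0.02], 4.17, 0.36]
  ]
}}

```text
time: 2.22
tool_pos: [0.4975, -0.2923, 0.1508]
ee_rot: [-3.14, 0.001, 0.294]
wrist_force: [0.8, 0.4, -0.1]
width: 0.0299
finger_force: 0.0
```

```bash
cat > look.py <<'E'
from h import *; from bench import robot; import sys
def rack(s,near):
    P=pts(s);H=cv2.cvtColor(s["image"],cv2.COLOR_RGB2HSV)
    g=(np.hypot(P[...,0]-near[0],P[...,1]-near[1])<.25)
    for b in blobs((H[...,0]>75)&(H[...,0]<100)&(H[...,1]>90)&g&(P[...,2]>.02)&(P[...,2]<.1),30):
        q=P[b];zt=np.percentile(q[:,2],90);t=q[q[:,2]>zt-.006];print("tab",len(t),rect(t[:,:2]),"z",zt.round(4))
    for b in blobs((H[...,1]<70)&(H[...,2]>110)&g&(P[...,2]>.045)&(P[...,2]<.1),30):
        q=P[b];print("white",len(q),rect(q[:,:2]))
    for b in blobs(g&(P[...,2]>.04)&(P[...,2]<.095),150):
        q=P[b];print("tall",len(q),rect(q[:,:2]),"z",np.percentile(q[:,2],95).round(4))
E
python3 - <<'E'
from look import *
plan([(.4965,-.2955,.15,16.4)])
s=robot.snapshot("wrist");cv2.imwrite('pics/w1.png',s["image"][:,:,::-1]);rack(s,(.5,-.3))
E
```

```text
now 2.23 [ 0.4975 -0.2923  0.1508] 16.82 w 0.0299
(0.4965, -0.2955, 0.15, 16.4) -> [-0.0018, 0.0028, 0.0008] 0.042
tab 300 (array([ 0.4987, -0.2935]), array([0.0388, 0.0071]), 16.8) z 0.0815
white 2418 (array([ 0.5245, -0.3827]), array([0.0542, 0.1097]), 16.7)
white 2292 (array([ 0.4231, -0.1933]), array([0.1009, 0.0844]), 13.0)
white 80 (array([ 0.4314, -0.1606]), array([0.0081, 0.0275]), 40.9)
white 51 (array([ 0.5085, -0.4035]), array([0.0226, 0.0084]), 64.5)
white 41 (array([ 0.515 , -0.4244]), array([0.0237, 0.0072]), 66.2)
white 62 (array([ 0.4256, -0.1751]), array([0.008 , 0.0338]), 67.7)
white 35 (array([ 0.4063, -0.1608]), array([0.006 , 0.0203]), 53.3)
white 39 (array([ 0.4049, -0.1814]), array([0.0044, 0.0273]), 66.6)
white 38 (array([ 0.3818, -0.1866]), array([0.0043, 0.0275]), 70.7)
white 60 (array([ 0.3875, -0.2086]), array([0.0061, 0.0254]), 70.8)
white 1479 (array([ 0.4382, -0.5282]), array([0.0381, 0.0578]), 89.4)
tall 382 (array([ 0.6369, -0.1844]), array([0.0246, 0.057 ]), 16.2) z 0.0444
tall 5473 (array([ 0.5245, -0.3826]), array([0.0542, 0.1097]), 16.7) z 0.0835
tall 450 (array([ 0.4982, -0.2936]), array([0.0399, 0.0098]), 16.0) z 0.0817
tall 6563 (array([ 0.4231, -0.1932]), array([0.101 , 0.0844]), 12.9) z 0.0813
tall 2303 (array([ 0.4359, -0.5275]), array([0.0624, 0.0402]), 0.2) z 0.0715
tall 2753 (array([ 0.2709, -0.3561]), array([0.0309, 0.1089]), 20.3) z 0.0821
```

View pics/w1.png

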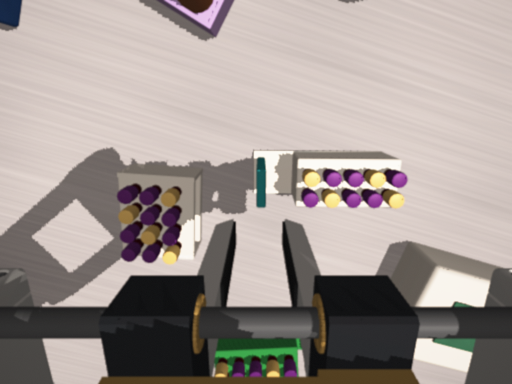

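The wrist picture has the tab at (261,181) and the block at (350,182). The fingers are centred over the tab to about 1 mm.

Emit:
{"op": "carry_out", "data": {
  "steps": [
    [[0, 0.001, 0.04], 0, 0.36],
    [[0, 0.001, 0.08], 0, 0.36],
    [[0, 0.001, 0.11], 0, 0.36],
    [[0, 0.001, 0.128], 0, 0.36],
    [[0, 0.001, 0.128], 0, 0.36],
    [[0, 0.001, 0.128], 0, 1],
    [[0, 0.001, 0.128], 0, 1],
    [[0, 0.001, 0.128], 0, 1],
    [[0, 0.001, 0.128], 0, 1]
  ]
}}

```text
time: 3.4
tool_pos: [0.499, -0.2943, 0.025]
ee_rot: [3.14, -0.002, 0.292]
wrist_force: [-0.7, 1.4, 5.1]
width: 0.0099
finger_force: 30.0
```

```bash
python3 -c "
from h import *
plan([(.525,-.285,.0225,8),(.545,-.27,.0225,0),(.545,-.2,.0225,0),(.545,-.14,.0225,0)])"
```

```text
now 3.4 [ 0.499  -0.2943  0.025 ] 16.75 w 0.0099
(0.525, -0.285, 0.0225, 8) -> [0.0276, -0.0014, 0.0025] 0.875
(0.545, -0.27, 0.0225, 0) -> [0.051, -0.01, 0.0025] 1.675
(0.545, -0.2, 0.0225, 0) -> [0.0712, -0.077, 0.0025] 1.675
(0.545, -0.14, 0.0225, 0) -> [0.0885, -0.1344, 0.0024] 1.675
```

Emit:
{"op": "carry_out", "data": {
  "steps": [
    [[0.014, -0.001, 0], 0.4, 1],
    [[0.0276, -0.0014, 0], 0.875, 1],
    [[0.04, -0.006, 0], 1.3, 1],
    [[0.051, -0.01, 0], 1.675, 1],
    [[0.056, -0.027, 0], 1.675, 1],
    [[0.061, -0.044, 0], 1.675, 1],
    [[0.066, -0.06, 0], 1.675, 1],
    [[0.071, -0.077, 0], 1.675, 1]
  ]
}}

```text
time: 4.4
tool_pos: [0.5455, -0.2032, 0.0255]
ee_rot: [3.134, -0.005, -0.001]
wrist_force: [-0.4, -5.1, 4.2]
width: 0.0096
finger_force: 30.0
```

Run:
```python
from look import *
s=robot.snapshot("wrist");rack(s,(.545,-.25))
plan([(.545,-.14,.0225,0),(.52,-.08,.0225,8),(.49,-.02,.0225,15),(.47,.04,.025,15)])
```

```text
tab 1064 (array([ 0.5424, -0.202 ]), array([0.0102, 0.0395]), 89.0) z 0.0836
white 3662 (array([ 0.662 , -0.1724]), array([0.029, 0.04 ]), 5.9)
white 4813 (array([ 0.5403, -0.2955]), array([0.1109, 0.0537]), 89.8)
white 152 (array([ 0.5387, -0.2942]), array([0.0382, 0.0078]), 53.4)
white 126 (array([ 0.5392, -0.3163]), array([0.0369, 0.0055]), 54.5)
white 81 (array([ 0.5403, -0.3364]), array([0.0319, 0.0053]), 56.5)
white 41 (array([ 0.5235, -0.2887]), array([0.0271, 0.0032]), 38.7)
white 190 (array([ 0.449, -0.196]), array([0.0271, 0.0076]), 8.9)
white 112 (array([ 0.4286, -0.1984]), array([0.0261, 0.0053]), 16.5)
tall 2130 (array([ 0.667 , -0.1677]), array([0.0849, 0.0586]), 77.0) z 0.0442
tall 4814 (array([ 0.6606, -0.1729]), array([0.0336, 0.0401]), 12.1) z 0.0801
tall 15242 (array([ 0.5403, -0.2954]), array([0.111 , 0.0537]), 89.8) z 0.086
tall 2218 (array([ 0.5441, -0.1975]), array([0.0317, 0.0386]), 68.3) z 0.0919
tall 1254 (array([ 0.442 , -0.2026]), array([0.0531, 0.0243]), 3.6) z 0.0812
now 4.45 [ 0.5455 -0.2004  0.0255] 0.04 w 0.0094
(0.545, -0.14, 0.0225, 0) -> [-0.0005, -0.0604, 0.0027] 0.004
(0.52, -0.08, 0.0225, 8) -> [-0.0254, -0.1204, 0.0024] -0.796
(0.49, -0.02, 0.0225, 15) -> [-0.0554, -0.1804, 0.002] -1.496
(0.47, 0.04, 0.025, 15) -> [-0.0753, -0.2404, -0.0008] -1.496
```

The carrier follows rigidly in the middle of the gate.

Emit:
{"op": "carry_out", "data": {
  "steps": [
    [[0, -0.02, 0], 0, 1],
    [[0, -0.04, 0], 0, 1],
    [[0, -0.06, 0], 0, 1],
    [[-0.008, -0.08, 0], -0.26, 1],
    [[-0.016, -0.1, 0], -0.53, 1],
    [[-0.025, -0.12, 0], -0.8, 1],
    [[-0.035, -0.14, 0], -1.03, 1],
    [[-0.045, -0.16, 0], -1.26, 1],
    [[-0.055, -0.18, 0], -1.5, 1],
    [[-0.062, -0.2, 0], -1.5, 1]
  ]
}}

```text
time: 5.7
tool_pos: [0.4844, -0.0021, 0.0254]
ee_rot: [3.135, -0.005, 0.262]
wrist_force: [2.5, -5.9, 5.4]
width: 0.01
finger_force: 30.0
```

Run:
```python
from look import *
s=robot.snapshot("wrist");rack(s,(.49,-.05))
plan([(.44,.15,.0255,15),(.43,.22,.0255,9),(.426,.3,.0255,1.8),(.4256,.3465,.0255,1.8)])
```

```text
tab 1049 (array([ 0.4814, -0.002 ]), array([0.0393, 0.0101]), 14.3) z 0.0836
white 3469 (array([0.6035, 0.0493]), array([0.0776, 0.0454]), 86.4)
white 283 (array([0.6019, 0.0067]), array([0.0027, 0.0511]), 85.6)
white 206 (array([0.6007, 0.0733]), array([0.0105, 0.0089]), 49.4)
white 4746 (array([ 0.5034, -0.0926]), array([0.0537, 0.1102]), 15.0)
white 148 (array([ 0.5014, -0.0923]), array([0.039 , 0.0079]), 68.1)
white 118 (array([ 0.5076, -0.1137]), array([0.0356, 0.0054]), 69.8)
white 82 (array([ 0.5141, -0.1325]), array([0.0317, 0.0053]), 71.5)
white 70 (array([ 0.489 , -0.0881]), array([0.0106, 0.0079]), 23.2)
white 41 (array([ 0.4852, -0.0912]), array([0.0262, 0.0032]), 53.4)
white 714 (array([ 0.4646, -0.163 ]), array([0.0111, 0.0455]), 18.4)
white 1145 (array([ 0.4054, -0.1656]), array([0.0507, 0.0243]), 13.4)
tall 10176 (array([0.6038, 0.0473]), array([0.0847, 0.0531]), 86.4) z 0.0696
tall 15236 (array([ 0.5034, -0.0925]), array([0.0538, 0.1104]), 15.0) z 0.086
tall 2223 (array([ 0.4842, -0.0058]), array([0.0383, 0.0317]), 36.1) z 0.092
tall 973 (array([ 0.4654, -0.1655]), array([0.0137, 0.0512]), 21.6) z 0.0515
tall 2594 (array([ 0.4173, -0.1681]), array([0.0782, 0.0344]), 11.3) z 0.0786
now 5.75 [0.4833 0.0007 0.0255] 15.06 w 0.0099
(0.44, 0.15, 0.0255, 15) -> [-0.003, -0.1554, -0.0005] 0.006
(0.43, 0.22, 0.0255, 9) -> [0.0055, -0.2256, -0.0007] 0.606
(0.426, 0.3, 0.0255, 1.8) -> [0.0224, -0.3039, -0.0009] 1.326
(0.4256, 0.3465, 0.0255, 1.8) -> [0.0341, -0.3489, -0.0009] 1.326
```

Emit:
{"op": "carry_out", "data": {
  "steps": [
    [[0, -0.022, 0], 0, 1],
    [[0, -0.045, 0], 0, 1],
    [[-0.001, -0.068, 0], 0, 1],
    [[-0.001, -0.09, 0], 0, 1],
    [[-0.002, -0.112, 0], 0, 1],
    [[-0.003, -0.134, 0], 0, 1],
    [[-0.003, -0.155, 0], 0, 1],
    [[0, -0.178, 0], 0.2, 1],
    [[0.003, -0.2, 0], 0.4, 1],
    [[0.0055, -0.225, 0], 0.6, 1]
  ]
}}

```text
time: 7.0
tool_pos: [0.4315, 0.2166, 0.0254]
ee_rot: [3.135, -0.005, 0.155]
wrist_force: [0.7, -7.2, 8.4]
width: 0.0099
finger_force: 30.0
```

Run:
```python
from look import *
plan([(.428,.3,.0255,1.8),(.428,.3465,.0255,1.8)])
```

```text
now 7.0 [0.4315 0.2166 0.0254] 8.89 w 0.0099
(0.428, 0.3, 0.0255, 1.8) -> [0.0095, -0.083, -0.0006] 0.709
(0.428, 0.3465, 0.0255, 1.8) -> [0.0166, -0.1289, -0.0009] 0.709
```

Emit:
{"op": "carry_out", "data": {
  "steps": [
    [[0.003, -0.02, 0], 0.18, 1],
    [[0.005, -0.041, 0], 0.36, 1],
    [[0.007, -0.062, 0], 0.53, 1],
    [[0.0095, -0.082, 0], 0.709, 1],
    [[0.013, -0.102, 0], 0.709, 1],
    [[0.015, -0.116, 0], 0.709, 1],
    [[0.0166, -0.126, 0], 0.709, 1],
    [[0.0166, -0.126, 0], 0.709, 1],
    [[0.0166, -0.126, 0], 0.709, 1]
  ]
}}

```text
time: 8.12
tool_pos: [0.4273, 0.3444, 0.0255]
ee_rot: [3.139, -0.003, 0.033]
wrist_force: [-0.4, -5.5, 9.9]
width: 0.0098
finger_force: 30.0
```

Run:
```python
from look import *
s=robot.snapshot("wrist");rack(s,(.43,.28))
s=robot.snapshot("top");print("top");rack(s,(.43,.28))
plan([(.4256,.3465,.0255,1.8)])
cv2.imwrite('pics/t2.png',cv2.resize(s["image"][100:300,0:250],None,fx=2.4,fy=2.4)[:,:,::-1])
```

```text
tab 1053 (array([0.4243, 0.3452]), array([0.0393, 0.01  ]), 1.6) z 0.0836
white 4192 (array([0.4253, 0.2523]), array([0.0536, 0.1095]), 1.6)
white 140 (array([0.4232, 0.2529]), array([0.0368, 0.0081]), 54.2)
white 112 (array([0.4249, 0.2311]), array([0.0355, 0.0054]), 55.7)
white 74 (array([0.4239, 0.2065]), array([0.0215, 0.0051]), 58.5)
white 34 (array([0.4046, 0.2549]), array([0.0184, 0.0032]), 41.0)
tall 15217 (array([0.4252, 0.2523]), array([0.0537, 0.1102]), 1.4) z 0.0857
tall 2224 (array([0.4263, 0.3408]), array([0.0389, 0.0316]), 23.3) z 0.092
top
white 390 (array([0.4247, 0.246 ]), array([0.0533, 0.1027]), 1.2)
tall 1135 (array([0.4238, 0.2483]), array([0.055 , 0.1092]), 1.1) z 0.0856
now 8.22 [0.4273 0.3444 0.0254] 1.9 w 0.0097
(0.4256, 0.3465, 0.0255, 1.8) -> [-0.0017, -0.0022, -0.0001] 0.01
```

View pics/t2.png

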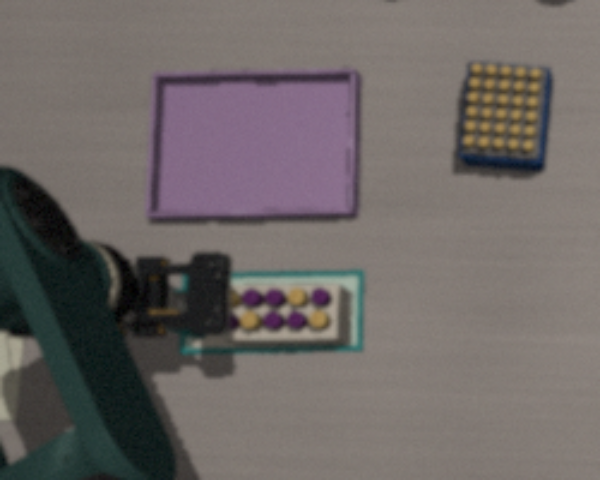

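The carrier stands inside the outline: block at crop (280,310), outline spanning (185–362, 272–352), about 4 mm off. I'll let go and rise.

Emit:
{"op": "carry_out", "data": {
  "steps": [
    [[0, 0, 0], 0, 0.36],
    [[0, 0, 0], 0, 0.36],
    [[0, 0, 0], 0, 0.36],
    [[0, 0, 0], 0, 0.36],
    [[0, 0, -0.03], 0, 0.36],
    [[0, 0, -0.07], 0, 0.36],
    [[0, 0, -0.11], 0, 0.36],
    [[0, 0, -0.13], 0, 0.36],
    [[0, 0, -0.13], 0, 0.36]
  ]
}}

```text
time: 9.35
tool_pos: [0.4266, 0.3468, 0.1554]
ee_rot: [-3.139, -0.004, 0.034]
wrist_force: [1.1, 0.7, -1.0]
width: 0.0301
finger_force: 0.0
```

Run:
```python
from look import *
s=robot.snapshot("wrist");rack(s,(.43,.28))
plan([(.427,.2515,.15,91.7),(.427,.2515,.15,271.7)])
print(robot.get_obs()["joint_positions"],robot.get_obs()["wrist_force"])
```

```text
tab 303 (array([0.4194, 0.3449]), array([0.0385, 0.0083]), 2.2) z 0.0815
white 2239 (array([0.4212, 0.2521]), array([0.0542, 0.1097]), 1.5)
white 46 (array([0.4002, 0.2361]), array([0.0208, 0.0084]), 43.9)
white 36 (array([0.4013, 0.2143]), array([0.0235, 0.0069]), 48.6)
tall 5244 (array([0.4212, 0.2522]), array([0.0542, 0.1099]), 1.4) z 0.0834
tall 422 (array([0.419 , 0.3444]), array([0.0396, 0.0096]), 2.3) z 0.0818
now 9.4 [0.4257 0.3462 0.1535] 1.94 w 0.0304
(0.427, 0.2515, 0.15, 91.7) -> [-0.0019, 0.0947, 0.0034] -8.976
(0.427, 0.2515, 0.15, 271.7) -> [-0.0019, 0.0947, 0.0034] 9.024
[5.79434945e-01 8.75300417e-02 1.40554285e+00 1.32185854e-04
 1.64747979e+00 2.11640782e+00] [-0.07270342 -0.06697501  0.22248147]
```

Emit:
{"op": "carry_out", "data": {
  "steps": [
    [[-0.001, 0.01, 0], -1, -1],
    [[-0.002, 0.022, 0], -2, -1],
    [[-0.003, 0.034, 0], -3, -1],
    [[-0.003, 0.046, 0], -4, -1],
    [[-0.003, 0.058, 0], -5, -1],
    [[-0.003, 0.07, 0], -6, -1],
    [[-0.003, 0.082, 0], -7, -1],
    [[-0.003, 0.094, 0], -8, -1],
    [[-0.003, 0.094, 0], -9, -1],
    [[-0.003, 0.094, 0], -9, -1]
  ]
}}

```text
time: 10.65
tool_pos: [0.4248, 0.2514, 0.1513]
ee_rot: [-3.138, 0.001, 1.602]
wrist_force: [-0.1, -0.3, -0.2]
width: 0.094
finger_force: 0.0
```

Emit:
{"op": "carry_out", "data": {
  "steps": [
    [[0, 0, 0], 0, -1],
    [[0, 0, 0], 0, -1]
  ]
}}

```text
time: 10.9
tool_pos: [0.4254, 0.252, 0.1528]
ee_rot: [-3.141, 0.0, 1.603]
wrist_force: [-0.9, -0.4, -0.9]
width: 0.0938
finger_force: 0.0
```

Run:
```python
from look import *
s=robot.snapshot("wrist");rack(s,(.43,.28));cv2.imwrite('pics/w3.png',s["image"][:,:,::-1])
H=cv2.cvtColor(s["image"],cv2.COLOR_RGB2HSV);P=pts(s)
m=(H[...,0]>75)&(H[...,0]<100)&(H[...,1]>60)&(abs(P[...,2])<.012)
q=P[m];print("mark",len(q),rect(q[:,:2]))
t=robot.snapshot("top");P=pts(t);H=cv2.cvtColor(t["image"],cv2.COLOR_RGB2HSV)
m=(P[...,2]>.018)&(P[...,2]<.04)&(P[...,0]>.5)&(P[...,1]>.15)&(P[...,1]<.45);print("tray",rect(P[m][:,:2]))
plan([(.4215,.252,.15,91.6)])
```

```text
tab 451 (array([0.4175, 0.3448]), array([0.0388, 0.0088]), 1.8) z 0.0817
white 2653 (array([0.4205, 0.2519]), array([0.0539, 0.1094]), 1.5)
tall 513 (array([0.418 , 0.3444]), array([0.0398, 0.0095]), 1.9) z 0.082
tall 5063 (array([0.4205, 0.2521]), array([0.054 , 0.1098]), 1.5) z 0.0837
mark 1396 (array([0.4281, 0.2775]), array([0.0822, 0.1846]), 2.0)
tray (array([0.6581, 0.2884]), array([0.2333, 0.2785]), 80.0)
now 11.0 [0.4256 0.252  0.1531] 91.9 w 0.0941
(0.4215, 0.252, 0.15, 91.6) -> [0.0001, -0.0041, 0.0031] 0.03
```

View pics/w3.png

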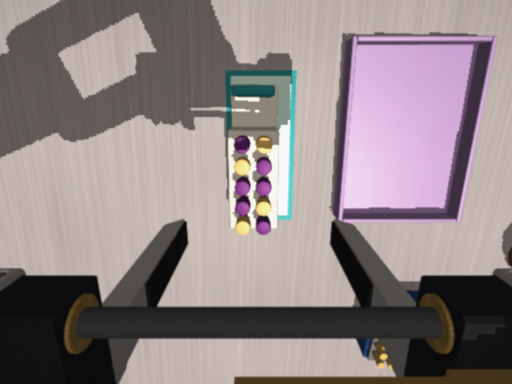

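The wrist view puts the carrier inside the outline. The block is at (253,185), the outline's left and right sides are at about columns 228 and 295, and the tray is at (415,130). It's 8 mm from the mark, within the 18 mm limit. Next is grasping the block sides, shifted slightly toward the tab for balance.

Emit:
{"op": "carry_out", "data": {
  "steps": [
    [[0.009, -0.0048, 0], 0.03, -1],
    [[0.009, -0.0048, 0.03], 0.03, -1],
    [[0.009, -0.0048, 0.07], 0.03, -1],
    [[0.009, -0.0048, 0.105], 0.03, -1],
    [[0.009, -0.0048, 0.128], 0.03, -1],
    [[0.009, -0.0048, 0.128], 0.03, -1]
  ]
}}

```text
time: 11.75
tool_pos: [0.4185, 0.2605, 0.0232]
ee_rot: [-3.137, 0.002, 1.599]
wrist_force: [-0.3, -0.0, 0.0]
width: 0.0942
finger_force: 0.0
```

Emit:
{"op": "carry_out", "data": {
  "steps": [
    [[0, 0, 0], 0, 0],
    [[0, 0, 0], 0, 1],
    [[0, 0, 0], 0, 1],
    [[0, 0, 0], 0, 1],
    [[0, 0, 0], 0, 1],
    [[0, 0, 0], 0, 1]
  ]
}}

```text
time: 12.5
tool_pos: [0.42, 0.2608, 0.0253]
ee_rot: [-3.14, -0.0, 1.599]
wrist_force: [-4.1, -0.6, 3.3]
width: 0.0374
finger_force: 1.7
```

Run:
```python
from look import *
o=robot.get_obs();print(o["width"],o["finger_force"],o["wrist_force"],o["tool_pos"])
s=robot.snapshot("wrist");rack(s,(.43,.28))
t=robot.snapshot("scene");print("scene");rack(t,(.43,.28))
c=cv2.resize(t["image"][90:230,260:430],None,fx=2.8,fy=2.8)
a=np.hstack([cv2.resize(s["image"],(400,300)),cv2.resize(c,(400,300))])
cv2.imwrite('pics/w4.png',a[:,:,::-1])
```

```text
0.037434662053229456 1.6765372082591057 [-4.10396311 -0.55571878  3.32732196] [0.42000567 0.26078556 0.02529683]
tab 1418 (array([0.4184, 0.3447]), array([0.0394, 0.0095]), 1.5) z 0.082
white 4722 (array([0.4213, 0.254 ]), array([0.0617, 0.1063]), 1.5)
white 534 (array([0.442 , 0.2354]), array([0.0098, 0.0695]), 4.8)
white 328 (array([0.4019, 0.2281]), array([0.0566, 0.0088]), 83.0)
white 93 (array([0.4332, 0.2347]), array([0.0057, 0.0096]), 75.7)
tall 1524 (array([0.4187, 0.3447]), array([0.04  , 0.0095]), 1.7) z 0.0822
tall 11964 (array([0.421, 0.254]), array([0.0615, 0.1066]), 0.9) z 0.0844
scene
tab 12 (array([0.4328, 0.3391]), array([0.0136, 0.0056]), 26.0) z 0.0656
white 106 (array([0.4325, 0.2164]), array([0.0727, 0.0469]), 51.0)
tall 493 (array([0.4223, 0.2507]), array([0.1134, 0.0623]), 89.9) z 0.0851
```

View pics/w4.png

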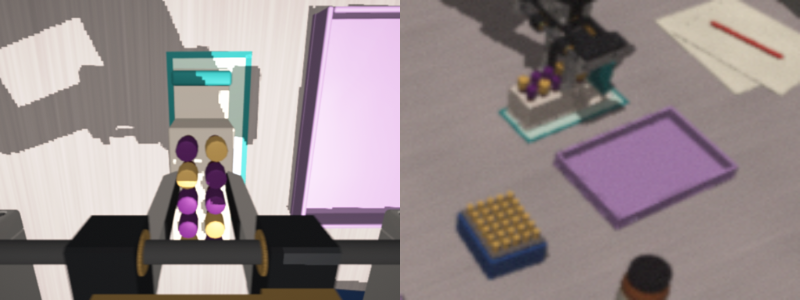

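The fingers sit on both sides of the block, at (170,210) and (240,210) in the left half. The 37 mm reading doesn't match the 54 mm block, so I'll hold and read again.

Emit:
{"op": "carry_out", "data": {
  "steps": [
    [[0, 0, 0], 0, 1],
    [[0, 0, 0], 0, 1],
    [[0, 0, 0], 0, 1]
  ]
}}

```text
time: 12.98
tool_pos: [0.4199, 0.2608, 0.0253]
ee_rot: [-3.14, -0.0, 1.599]
wrist_force: [-5.0, 0.3, 4.3]
width: 0.0358
finger_force: 29.1
```

Emit:
{"op": "carry_out", "data": {
  "steps": [
    [[0, 0, 0], 0, 1]
  ]
}}

```text
time: 13.1
tool_pos: [0.42, 0.2608, 0.0253]
ee_rot: [-3.14, -0.0, 1.599]
wrist_force: [-5.0, -0.0, 3.9]
width: 0.0355
finger_force: 29.1
```

Run:
```python
from look import *
s=robot.snapshot("wrist");P=pts(s);z=P[...,2]
g=(abs(P[...,1]-.2608)<.006)&(abs(P[...,0]-.42)<.08)
for h in np.arange(.03,.13,.01):
    m=g&(abs(z-h)<.005);x=P[m][:,0]
    if len(x): print(h.round(2),len(x),np.histogram(x,bins=np.arange(.36,.49,.008))[0])
cv2.imwrite('pics/w5.png',cv2.resize(s["image"][150:330,150:350],None,fx=3,fy=3,interpolation=cv2.INTER_CUBIC)[:,:,::-1])
```

```text
0.06 204 [  0   0   0   0   1   4   6 154  34   5   0   0   0   0   0   0]
0.07 241 [ 0  0  0  0  0 44 55 15 68 59  0  0  0  0  0  0]
0.08 679 [  0   0   0   0   0 123 190  26 165 175   0   0   0   0   0   0]
0.09 78 [ 0  0  0  0  0 40  0  0  0 38  0  0  0  0  0  0]
0.1 94 [ 0  0  0  0  0 43  0  0  0 51  0  0  0  0  0  0]
0.11 111 [ 0  0  0  0  0 56  0  0  0 55  0  0  0  0  0  0]
0.12 142 [ 0  0  0  0  0 71  0  0  0 71  0  0  0  0  0  0]
```

View pics/w5.png

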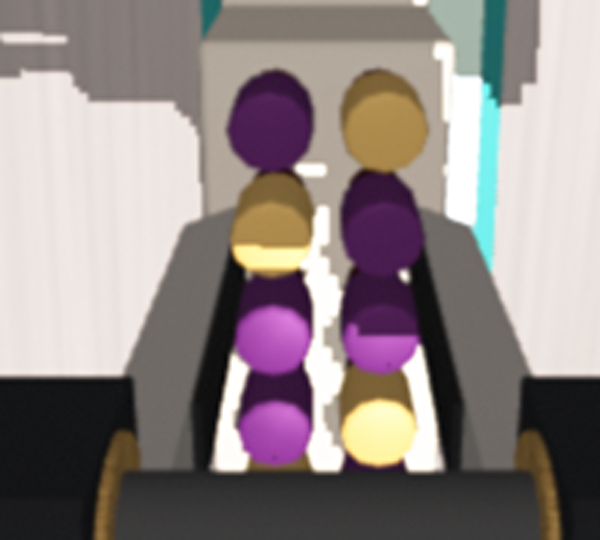

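Run:
```python
from look import *
s=robot.snapshot("wrist");P=pts(s)
for u,v in [(213,230),(216,226),(205,250),(222,224),(230,224),(232,240),(228,260),(302,230),(290,224),(306,240),(230,200),(222,190),(296,200)]: print((u,v),P[v,u].round(3),s["image"][v,u])
T=np.array([.42,.2608,.0253])
for x in(-.018,0,.018,-.027,.027):
    c=s["R"]@(T+[x,0,0])+s["t"];print(x,(s["mtx"]@c/c[2]).round(1)[:2])
```

```text
(213, 230) [0.394 0.27  0.078] [112 107 103]
(216, 226) [0.395 0.27  0.072] [112 106 102]
(205, 250) [0.394 0.271 0.104] [111 106 102]
(222, 224) [0.398 0.27  0.069] [111 106 102]
(230, 224) [0.404 0.276 0.083] [174 139  78]
(232, 240) [0.403 0.253 0.057] [157 138 116]
(228, 260) [0.403 0.254 0.084] [64 30 67]
(302, 230) [0.446 0.272 0.078] [112 107 103]
(290, 224) [0.439 0.276 0.081] [82 62 80]
(306, 240) [0.447 0.272 0.091] [112 107 102]
(230, 200) [0.404 0.291 0.083] [73 28 77]
(222, 190) [0.397 0.289 0.058] [179 168 157]
(296, 200) [0.445 0.283 0.057] [178 167 154]
-0.018 [233.8 212.9]
0 [257.1 213.5]
0.018 [280.4 214.1]
-0.027 [222.1 212.6]
0.027 [292.  214.4]
```

The finger faces end at z≈0.06 while the TCP reads 0.025, and 36 mm matches the width of the cap pair. So the fingers seem to end higher than the TCP says, and they're holding the caps. I'll release, rise, and measure where the fingertips really are.

Emit:
{"op": "carry_out", "data": {
  "steps": [
    [[0, 0, 0], 0, 0.1],
    [[0, 0, 0], 0, -0.3],
    [[0, 0, 0], 0, -1],
    [[0, 0, 0], 0, -1],
    [[0, 0, 0], 0, -1],
    [[0, 0, -0.05], 0, -1],
    [[0, 0, -0.1], 0, -1],
    [[0, 0, -0.125], 0, -1],
    [[0, 0, -0.125], 0, -1],
    [[0, 0, -0.125], 0, -1]
  ]
}}

```text
time: 14.45
tool_pos: [0.4199, 0.2604, 0.1487]
ee_rot: [-3.139, 0.001, 1.599]
wrist_force: [-0.7, 0.5, -0.9]
width: 0.0939
finger_force: 0.0
```

Run:
```python
from look import *
s=robot.snapshot("wrist");P=pts(s);rack(s,(.43,.28))
o=robot.get_obs();p=o["tool_pos"];print(p,o["width"])
Z=P[...,2]-p[2]
m=(s["z_map"]>0)&(Z>-.06)&(Z<.09)&(P[...,2]>.092)
for b in blobs(m,60):
    q=P[b]-p;v,u=np.nonzero(b);print(b.sum(),"rows",v.min(),v.max(),"cols",u.min(),u.max(),"min z rel TCP",np.percentile(q[:,2],[0,1,5]).round(4),"x",np.percentile(q[:,0],[1,99]).round(3),"y",np.percentile(q[:,1],[1,99]).round(3))
    t=v<v.min()+4;print("  tip",q[t].mean(0).round(4))
```

```text
tab 442 (array([0.418 , 0.3445]), array([0.0384, 0.0088]), 1.6) z 0.0817
white 2628 (array([0.4204, 0.2519]), array([0.0542, 0.1101]), 1.5)
tall 499 (array([0.418 , 0.3449]), array([0.0385, 0.0097]), 1.6) z 0.082
tall 5137 (array([0.4204, 0.252 ]), array([0.0542, 0.1102]), 1.5) z 0.0836
[0.4195318  0.26029378 0.1481463 ] 0.09378328925978953
1754 rows 219 292 cols 135 187 min z rel TCP [0.0353 0.0374 0.0416] x [-0.057 -0.045] y [-0.008  0.01 ]
  tip [-0.0492  0.0087  0.0395]
1754 rows 219 292 cols 330 383 min z rel TCP [0.0356 0.0369 0.0416] x [0.048 0.06 ] y [-0.005  0.012]
  tip [0.0515 0.0115 0.0393]
```

Confirmed: the visible fingertips end about 36 mm above the reported TCP. I'll go that much lower, checking part way.

Emit:
{"op": "carry_out", "data": {
  "steps": [
    [[0, 0, 0.04], 0, -1],
    [[0, 0, 0.08], 0, -1],
    [[0, 0, 0.11], 0, -1],
    [[0, 0, 0.13], 0, -1],
    [[0, 0, 0.142], 0, -1],
    [[0, 0, 0.142], 0, -1]
  ]
}}

```text
time: 15.25
tool_pos: [0.4193, 0.2602, 0.0066]
ee_rot: [-3.138, 0.001, 1.599]
wrist_force: [-0.0, 0.0, 0.1]
width: 0.0938
finger_force: 0.0
```

Emit:
{"op": "carry_out", "data": {
  "steps": [
    [[0, 0, 0.005], 0, -1],
    [[0, 0, 0.01], 0, -1],
    [[0, 0, 0.014], 0, -1],
    [[0, 0, 0.014], 0, -1]
  ]
}}

```text
time: 15.75
tool_pos: [0.4204, 0.2607, -0.006]
ee_rot: [-3.141, 0.0, 1.599]
wrist_force: [-0.2, -0.4, 0.1]
width: 0.0937
finger_force: 0.0
```

Emit:
{"op": "carry_out", "data": {
  "steps": [
    [[0, 0, 0], 0, 0],
    [[0, 0, 0], 0, 1],
    [[0, 0, 0], 0, 1],
    [[0, 0, 0], 0, 1],
    [[0, 0, 0], 0, 1],
    [[0, 0, 0], 0, 1],
    [[0, 0, 0], 0, 1]
  ]
}}

```text
time: 16.62
tool_pos: [0.4197, 0.2607, -0.0057]
ee_rot: [-3.14, 0.0, 1.599]
wrist_force: [-4.5, -0.6, 3.6]
width: 0.0539
finger_force: 30.0
```

Width is now 53.9 mm at 30 N, so the grip is on the block sides. Lifting slowly.

Emit:
{"op": "carry_out", "data": {
  "steps": [
    [[0, 0, -0.005], 0, 1],
    [[0, 0, -0.012], 0, 1],
    [[0, 0, -0.022], 0, 1],
    [[0, 0, -0.034], 0, 1],
    [[0, 0, -0.046], 0, 1],
    [[0, 0, -0.058], 0, 1],
    [[0, 0, -0.066], 0, 1],
    [[0, 0, -0.07], 0, 1],
    [[0, 0, -0.07], 0, 1]
  ]
}}

```text
time: 17.75
tool_pos: [0.4207, 0.2608, 0.0645]
ee_rot: [3.141, -0.0, 1.599]
wrist_force: [0.5, -0.6, -5.0]
width: 0.0539
finger_force: 30.0
```

Run:
```python
from look import *
s=robot.snapshot("wrist");P=pts(s);H=cv2.cvtColor(s["image"],cv2.COLOR_RGB2HSV)
m=(abs(P[...,0]-.42)<.04)&(P[...,1]>.335)&(P[...,1]<.355)&(P[...,2]>.13)
print("tab top",np.median(P[m],0))
m=(abs(P[...,0]-.42)<.022)&(P[...,1]>.28)&(P[...,1]<.305)&(P[...,2]>.148);print("cap tops",np.percentile(P[m][:,2],[50,90]),m.sum())
# tray rim in this view
m=(H[...,0]>125)&(H[...,0]<160)&(H[...,1]>40)&(P[...,2]>.02)&(P[...,2]<.036);print("rim",m.sum(),P[m][:,:2].min(0),P[m][:,:2].max(0))
t=robot.snapshot("top");P=pts(t);H=cv2.cvtColor(t["image"],cv2.COLOR_RGB2HSV)
b=max(blobs((P[...,2]>.018)&(P[...,2]<.036)&(P[...,0]>.48)&(P[...,0]<.69)&(P[...,1]>.17)&(P[...,1]<.43),50),key=lambda b:b.sum());print("tray",rect(P[b][:,:2]))
plan([(.597,.285,.066,91.8),(.597,.285,-.001,91.8)])
```

```text
tab top [0.41909706 0.34479596 0.15095701]
cap tops [0.2134226  0.22329105] 8437
rim 3214 [0.51755907 0.19706063] [0.66865121 0.4062    ]
tray (array([0.5967, 0.2995]), array([0.151 , 0.2097]), 1.7)
now 17.85 [0.4202 0.2606 0.0638] 91.63 w 0.0541
(0.597, 0.285, 0.066, 91.8) -> [0.0193, 0.1774, -0.0023] -0.017
(0.597, 0.285, -0.001, 91.8) -> [0.0194, 0.1774, 0.0647] -0.017
```

Level: the tab top rose by 70 mm and the weight reads 5 N. Carrying it to the tray.

Emit:
{"op": "carry_out", "data": {
  "steps": [
    [[0.001, 0.01, 0], 0, 1],
    [[0.003, 0.03, 0], 0, 1],
    [[0.006, 0.055, 0], 0, 1],
    [[0.009, 0.082, 0], 0, 1],
    [[0.012, 0.11, 0], 0, 1],
    [[0.015, 0.137, 0], 0, 1],
    [[0.017, 0.16, 0], 0, 1],
    [[0.019, 0.173, 0], 0, 1],
    [[0.0193, 0.1774, 0], 0, 1],
    [[0.0193, 0.1774, 0], 0, 1]
  ]
}}

```text
time: 19.1
tool_pos: [0.597, 0.2851, 0.064]
ee_rot: [-3.141, 0.0, 1.599]
wrist_force: [-0.8, -0.6, -4.3]
width: 0.0541
finger_force: 30.0
```

Emit:
{"op": "carry_out", "data": {
  "steps": [
    [[0, 0, 0.012], 0, 1],
    [[0, 0, 0.026], 0, 1],
    [[0, 0, 0.04], 0, 1],
    [[0, 0, 0.05], 0, 1],
    [[0, 0, 0.055], 0, 1],
    [[0, 0, 0.058], 0, 1],
    [[0, 0, 0.058], 0, 1],
    [[0, 0, 0.058], 0, 1]
  ]
}}

```text
time: 20.1
tool_pos: [0.5978, 0.2853, 0.007]
ee_rot: [3.14, -0.0, 1.599]
wrist_force: [-0.4, 0.2, -4.8]
width: 0.0538
finger_force: 30.0
```

Run:
```python
from look import *
s=robot.snapshot("wrist");P=pts(s)
m=(abs(P[...,0]-.595)<.03)&(P[...,1]>.36)&(P[...,1]<.38)&(P[...,2]>.07);print("tab",np.median(P[m],0),m.sum())
plan([(.597,.285,-.0005,91.8)])
```

```text
tab [0.59622247 0.36924915 0.09345908] 2349
now 20.15 [0.5978 0.2853 0.007 ] 91.63 w 0.0537
(0.597, 0.285, -0.0005, 91.8) -> [-0.0003, -0.0008, 0.0075] -0.017
```

Emit:
{"op": "carry_out", "data": {
  "steps": [
    [[0, 0, 0.002], 0, 1],
    [[0, 0, 0.004], 0, 1],
    [[0, 0, 0.0055], 0, 1],
    [[0, 0, 0.0065], 0, 1],
    [[0, 0, 0.0072], 0, 1],
    [[0, 0, 0.0078], 0, 1],
    [[0, 0, 0.0082], 0, 1],
    [[0, 0, 0.0082], 0, 1]
  ]
}}

```text
time: 21.15
tool_pos: [0.5973, 0.2851, -0.0006]
ee_rot: [3.141, -0.0, 1.599]
wrist_force: [-3.7, -2.4, 4.0]
width: 0.0536
finger_force: 30.0
```

Touchdown: the wrist force went from −4.8 N to +4 N. Opening only part way, because of the tray walls, then rising.

Emit:
{"op": "carry_out", "data": {
  "steps": [
    [[0, 0, 0], 0, -0.3],
    [[0, 0, 0], 0, -0.6],
    [[0, 0, 0], 0, -0.6],
    [[0, 0, 0], 0, -0.6],
    [[0, 0, -0.03], 0, -0.6],
    [[0, 0, -0.07], 0, -0.6],
    [[0, 0, -0.11], 0, -0.6],
    [[0, 0, -0.15], 0, -0.6],
    [[0, 0, -0.15], 0, -0.6],
    [[0, 0, -0.15], 0, -0.6]
  ]
}}

```text
time: 22.4
tool_pos: [0.5969, 0.285, 0.1469]
ee_rot: [-3.14, 0.0, 1.599]
wrist_force: [0.1, -0.0, -0.6]
width: 0.0752
finger_force: 0.0
```

Run:
```python
from look import *
s=robot.snapshot("wrist");rack(s,(.597,.3))
o=robot.get_obs();print(o["tool_pos"],o["wrist_force"],o["width"],o["time"])
```

```text
tab 424 (array([0.5961, 0.3687]), array([0.0376, 0.0077]), 1.6) z 0.0869
white 2717 (array([0.5987, 0.2769]), array([0.054 , 0.1088]), 1.7)
white 32 (array([0.6567, 0.0737]), array([0.0043, 0.0153]), 23.3)
white 54 (array([0.6732, 0.0724]), array([0.0085, 0.0185]), 20.7)
tall 488 (array([0.5961, 0.3691]), array([0.0394, 0.0086]), 1.6) z 0.0871
tall 5348 (array([0.5987, 0.2769]), array([0.054 , 0.1089]), 1.7) z 0.0886
tall 169 (array([0.7945, 0.1753]), array([0.037 , 0.0067]), 9.2) z 0.0522
tall 1638 (array([0.6282, 0.0655]), array([0.0321, 0.0995]), 88.9) z 0.0696
[0.59642898 0.28477342 0.14580956] [ 0.85283224  0.7231018  -0.09001887] 0.07542223034553892 22.45
```

The carrier sits level on the tray floor: its top is 5 mm above its height on the table, at the target position and released. Handing in.

```bash
python3 -c "
from bench import robot
print(robot.close_job())"
```

```text
the job is handed in; nothing more can be done
None
```

The carrier was slid by its tab into the outline, released, then lifted by its block sides and set flat on the tray floor; I handed the job in at about 22 s (verdict not shown), after one first grip that closed on the tube caps and was released before any lift.

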